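Stack and clamp a two-tier packing tray

ROBOT

A 6-joint arm with a two-finger parallel gripper is mounted at the origin on a cart in front of the work surface, level with it; the furniture and walls round the work are solid. World frame = base frame: x ahead of the robot, y to its left, z up, the work surface at z = 0. Lengths are in m, angles in rad, forces in N, time in s.
With the tool pointing down it reaches from about 0.425 to 0.95 m from the base axis. Payload 3.5 kg.
Tool frame: the origin (TCP) lies at the very end of the fingers, on their centre line; the grasp point (between the pads) lies ctrl.tcp_to_grasp behind it (ctrl.tcp_to_grasp is the distance from the TCP to the grasp point, in m); z points along the fingers, y is the line along which they close (so a half turn about z gives the same grasp; the last joint's range is limited). The gripper opens to 85 mm and grips with 20 to 120 N. Pads are 22 mm wide; open, the fingers measure 114 mm over their backs; the gripper's body (76 mm by 85 mm) begins 54 mm behind the grasp point. The pads swing forward as they close: fully open they stand 13 mm farther back than shut.
Start: joints at [-1.44, 0.286, 1.577, -0, 1.279, -0.15], TCP at [0.187, -0.649, 0.231] pointing down, gripper open.
Joint ranges: [-2.77, 2.77], [-0.9, 2.22], [0.21, 2.48], [-1.53, 4.67], [0.24, 2.81], [-2.84, 2.84]. Speed limits (rad/s): [2.79, 2.79, 3.14, 3.14, 3.14, 3.14].

INTERFACE

Orientations are given as a unit quaternion [x, y, z, w].
In Python, from plant import ctrl gives the robot as it stands.
- The arm moves only by the shell command python3 -m inch 'ROWS' [FORCE]. ROWS is JSON, a list of rows, each an object with "slide": the shift along the tool's x, y, z in cm, a list of three; "turn": the turn about the tool's z in rad; "grip": the finger opening in cm, from 0 to 8.54. A call has 1 to 20 rows; each row is the pose to reach, as a shift and turn from the pose commanded when the call began, along the tool's axes at that moment; what a row does not reach only later rows make up. A row lasts 1/10 s, in which the tool goes at most 50 mm and 8.59 degrees, less where a joint would pass 70% of its speed; a pose out of reach is approached as far as the arm can. A call with a gripper value outside its range is refused whole. The fingers move at their own pace and stop on an object; FORCE is the grip in N (left out, the last holds). Time passes only in rows, so rows that repeat a pose let the fingers close. It gives the time, the measured TCP pose, the force, the opening and the grip force at its end, in the units of the state.
- ctrl.get_state(): the state, without advancing time (a new reading comes with each control period).
- ctrl.read_camera(name): name is "scene" or "top"; returns (picture, depth): 420x560x3 uint8, red, green, blue; 420x560 float32, m along the optical axis (not along the pixel's ray), 0 where there is no reading.
- ctrl.camera_info(name): a dict with "K" (3x3 intrinsics, pixels), "camera_from_world" (4x4, takes a point from world to camera coordinates). Camera axes: x right, y down, z forward; pixel columns grow to the right and rows downward; lengths in m; the calibration is good to about 2 mm. A picture is of the moment at which its call begins. camera_info takes no time and is no camera call.
- ctrl.sign_off(): hands the job in; it is judged then, once.
The state is a dict: "time": time; "qpos": joint angles; "dq": joint speeds; "joint_efforts": joint torques, N m; "eef_pos": TCP position; "tcp_rot": TCP orientation; "contact_force": force on the tool from outside, world axes, zero at the start; "wrist_torque": the same for the moment, N m; "opening": opening from 0.0 (shut) to 1.0 (fully open); "finger_force": force on a finger pad.
Only numpy, scipy, OpenCV 4.12 (cv2) and the standard library are available. Lean on these libraries where they do the work, as an engineer would, in place of code of your own. Each camera call takes 0.05 s, during which the arm holds its last target. There are 200 camera calls.

TASK

Pack the two-tier order tray: put every small kraft box that is on the table into the lower tray of the stacking station, swing the clamp lever back to its free notch so its nose is clear of the tray, and lower the handled upper tray onto the station until its four corner lugs have dropped fully into the sockets. Then throw the clamp lever into the notch marked by the standing ball-headed pin, so that it clicks in and stays there, and have every round tin standing lid-up in the upper tray at the end. Leave the rubber stamp, the tape measure and the ink pad where they are.

Things in the scene. Friction and masses are not known exactly. Their poses are not given: they have to be found in the camera images.
- station: Fixed stacking station: grey lower tray 140 (x) x 280 (y) mm, clamp pedestal past its -y end. Origin: centre of the underside, on the table; x away from the robot, z up, turned a little. Floor z 6, low walls to z 26, inside 130 x 270. Corner posts 28 mm square at x +-55, y +-125, top z 56, each with a socket 18 mm square, 18 deep. Boxes fit in a row (y -90, 0, 90), short side along x.
- upper_tray: Loose grey upper tray, 0.3-0.45 kg, 140 (x) x 280 (y) mm, standing on the right; origin between the lug tips, z up. Round tapered lugs 14 mm wide and long at x +-55, y +-125; floor surface at z 18, rim top z 30. The same when turned half round. Fully seated its origin is 42 mm above the table (56 if the lugs only stand on the post tops), over the station's origin, sides parallel to the station's.
- tray_handle (a point): Centre of the upper tray's handle bar, 80 mm above the tray's origin, axes as the tray's. The bar is 104 mm long (x), 14 mm thick (y: grip across this) and 18 mm high, on two end posts with 78 mm free between them. Seated, it is 122 mm above the table.
- clamp_lever (a joint): Lever angle, rad, counterclockwise from above. Sprung notches hold it at 0 (free: steel nose along the station's +x, clear of the trays), 0.8 and 1.6 (clamping: nose over the seated tray's end rim, 3 mm above it). It starts in a clamping notch, in the way of the upper tray. About 4 N at the handle takes it over the hump half-way between notches; near a notch it snaps in and stays.
- lever_handle (a point): Middle of the lever's upright round black handle, 16 mm in diameter, 50 mm high, 110 mm above the table, 80 mm from the pivot; the lever arm's top below it is at 83 mm. At lever angle t it lies in direction -2.371 + t rad (counterclockwise from the station's +x) from the pivot.
- lever_pivot (a point): Point on the lever's pivot axis, at 79 mm height; 165 mm from the station's origin along its -y.
- lever_pointer (a point): Outer end of the lever's pointer, 104 mm from the pivot, in line with the handle, 79 mm above the table.
- pin_head (a point): 16 mm ball head of the steel marker pin that stands beside the marked clamping notch, 121 mm from the pivot, 76 mm above the table, on a dark notched fan plate. The other clamping notch has only a flat screw head, the free notch nothing. In the marked notch the lever's pointer points straight at the pin, 17 mm short of it.
- kraft_box_0_c (a point): Centre of a small closed kraft box, 57 (x) x 72 (y) x 40 (z) mm, 30 g; grasp across the 57 mm side.
- kraft_box_1_c (a point): Centre of a small closed kraft box, 52 (x) x 68 (y) x 36 (z) mm, 30 g.
- kraft_box_2_c (a point): Centre of a small closed kraft box, 50 (x) x 66 (y) x 46 (z) mm, 30 g. Two or three of the kraft boxes are present.
- tin_1_c (a point): Centre of a round tin with slip lid, 62 mm in diameter, 22 mm high, z up towards the lid, 45 g; take it across the rim. One tin fits on each side of the upper tray's handle, for instance 72 mm from it along the tray's y.
- tin_2_c (a point): Centre of a second such tin. One or two of the tins are present.
- rubber_stamp: Bystander: wooden rubber stamp, 77 mm high, behind the station on the left. Origin under its centre.
- tape_measure: Bystander: yellow tape measure, 35 mm high, behind the upper tray on the right. Origin under its centre.
- ink_pad: Bystander: flat ink pad 65 x 99 x 19 mm, on the left. Origin under its centre.
There are look-alikes about, which are no part of the job. What is shaped like the part that bears kraft_box_0_c but green is not meant.

How it is judged:
On the way, in this order (a step that is already met when the one before it is completed fails the run):
1. the clamp lever has been swung into its free notch (value of joint clamp_lever below 0.15 rad), for 0.2 s.
2. with the lever free, the boxes lie in the lower tray and the upper tray is seated on it, lugs in the sockets (value of joint clamp_lever below 0.15 rad and x of kraft_box_0_c in the frame of station between -0.055 and 0.055 m and y of kraft_box_0_c in the frame of station between -0.13 and 0.13 m and z of kraft_box_0_c in the frame of station between 0.01 and 0.05 m and x of kraft_box_1_c in the frame of station between -0.055 and 0.055 m and y of kraft_box_1_c in the frame of station between -0.13 and 0.13 m and z of kraft_box_1_c in the frame of station between 0.01 and 0.05 m and x of kraft_box_2_c in the frame of station between -0.055 and 0.055 m and y of kraft_box_2_c in the frame of station between -0.13 and 0.13 m and z of kraft_box_2_c in the frame of station between 0.01 and 0.05 m and x of tray_handle in the frame of station between -0.005 and 0.005 m and y of tray_handle in the frame of station between -0.005 and 0.005 m and z of tray_handle in the frame of station between 0.117 and 0.126 m and angle between tray_handle's own z axis and vertical below 0.05 rad), for 0.2 s.
3. the clamp lever rests in the notch marked by the pin, over the seated upper tray (horizontal distance between lever_pointer and pin_head below 0.024 m and velocity of joint clamp_lever between -0.1 and 0.1 rad/s and x of tray_handle in the frame of station between -0.005 and 0.005 m and y of tray_handle in the frame of station between -0.005 and 0.005 m and z of tray_handle in the frame of station between 0.117 and 0.126 m and angle between tray_handle's own z axis and vertical below 0.05 rad), for 0.3 s.
At the end, for the whole second after the job is handed in: Kraft boxes inside the lower tray; upper tray seated level (handle within 5 mm of the station's centre, 117 to 126 mm high); lever at rest in the pin's notch (pointer within 24 mm of the pin head from above); tins on the upper tray's floor, lid up within 0.2 rad (all of step 3 and x of kraft_box_0_c in the frame of station between -0.055 and 0.055 m and y of kraft_box_0_c in the frame of station between -0.13 and 0.13 m and z of kraft_box_0_c in the frame of station between 0.01 and 0.05 m and x of kraft_box_1_c in the frame of station between -0.055 and 0.055 m and y of kraft_box_1_c in the frame of station between -0.13 and 0.13 m and z of kraft_box_1_c in the frame of station between 0.01 and 0.05 m and x of kraft_box_2_c in the frame of station between -0.055 and 0.055 m and y of kraft_box_2_c in the frame of station between -0.13 and 0.13 m and z of kraft_box_2_c in the frame of station between 0.01 and 0.05 m and x of tin_1_c in the frame of tray_handle between -0.06 and 0.06 m and y of tin_1_c in the frame of tray_handle between -0.13 and 0.13 m and z of tin_1_c in the frame of tray_handle between -0.062 and -0.04 m and angle between each of tin_1_c, tin_2_c's own z axis and vertical below 0.2 rad and x of tin_2_c in the frame of tray_handle between -0.06 and 0.06 m and y of tin_2_c in the frame of tray_handle between -0.13 and 0.13 m and z of tin_2_c in the frame of tray_handle between -0.062 and -0.04 m); the robot touches nothing.
It fails at once if the rubber stamp is moved more than 40 mm (distance of rubber_stamp from where it was at the start of the episode above 0.04 m).
It fails at once if the tape measure is moved more than 40 mm (distance of tape_measure from where it was at the start of the episode above 0.04 m).
It fails at once if the ink pad is moved more than 40 mm (distance of ink_pad from where it was at the start of the episode above 0.04 m).
Of kraft_box_0, kraft_box_1, kraft_box_2 only 2 to 3 are there at a start; the rules pass over those that are not, and their reading is None.
Of tin_1, tin_2 only 1 to 2 are there at a start; the rules pass over those that are not, and their reading is None.
At some moment in a run one of kraft_box_0, kraft_box_1, kraft_box_2, tin_1, tin_2 may be knocked a few centimetres aside while the robot is not near it.
It also fails if it takes over 210 s, if anything falls off the work surface, if the arm or the gripper's body presses on something with over 40 N, if the wrist force passes 120 N, or if a joint passes its speed limit or range.

## Working session

There is one attempt and no reset: what is moved stays moved. The work goes in short steps, Python scripts to look and compute and a shell command to move; the robot and the scene stay as the last step left them, time stands still between calls to the robot, and variables do not carry over. Pictures are saved under pics/ and viewed, at most 14 in all, crops included, and the job is handed in when it is done.

```bash
ls; mkdir -p pics; cat > h.py <<'E'
import numpy as np, cv2
from plant import ctrl
from scipy.spatial.transform import Rotation as R
def snap(name, fn=None):
    im,d=ctrl.read_camera(name); im=im[...,:3].copy()
    if fn: cv2.imwrite('pics/'+fn, cv2.cvtColor(im,cv2.COLOR_RGB2BGR))
    return im,d
def cloud(name,d):
    i=ctrl.camera_info(name); K=np.array(i['K']); T=np.linalg.inv(np.array(i['camera_from_world']))
    v,u=np.mgrid[:d.shape[0],:d.shape[1]]
    p=np.stack([(u-K[0,2])/K[0,0]*d,(v-K[1,2])/K[1,1]*d,d],-1)
    w=p@T[:3,:3].T+T[:3,3]; w[d==0]=np.nan
    return w
def ray(name,u,v,z):
    i=ctrl.camera_info(name); K=np.array(i['K']); T=np.linalg.inv(np.array(i['camera_from_world']))
    r=T[:3,:3]@np.array([(u-K[0,2])/K[0,0],(v-K[1,2])/K[1,1],1]); o=T[:3,3]
    return o+r*(z-o[2])/r[2]
def proj(name,p):
    i=ctrl.camera_info(name); K=np.array(i['K']); T=np.array(i['camera_from_world'])
    c=T[:3,:3]@np.array(p)+T[:3,3]; c=K@c; return c[:2]/c[2]
def st():
    s=ctrl.get_state(); Rm=R.from_quat(s['tcp_rot']).as_matrix()
    return s,np.array(s['eef_pos']),Rm
E
python3 - <<'E'
from h import *
for n in('top','scene'):
    snap(n,n+'0.png'); i=ctrl.camera_info(n); print(n,np.round(np.array(i['K']),1).tolist(),np.round(np.linalg.inv(i['camera_from_world']),3).tolist())
s,p,Rm=st(); print(ctrl.tcp_to_grasp,s['time'],p,Rm.round(3).tolist(),s['opening'])
E
```

```text
pics
top [[530.0, 0.0, 276.7], [0.0, 530.0, 206.1], [0.0, 0.0, 1.0]] [[0.013, -0.982, 0.189, 0.298], [-1.0, -0.014, 0.0, 0.021], [0.002, -0.189, -0.982, 1.491], [0.0, 0.0, 0.0, 1.0]]
scene [[388.2, 0.0, 274.6], [0.0, 388.2, 213.3], [0.0, 0.0, 1.0]] [[-0.547, -0.569, 0.614, -0.155], [-0.837, 0.366, -0.407, 0.498], [0.007, -0.736, -0.677, 0.91], [0.0, 0.0, 0.0, 1.0]]
0.0187 0.1 [ 0.18701341 -0.64794598  0.23006106] [[0.961, 0.277, -0.0], [0.277, -0.961, 0.002], [0.0, -0.002, -1.0]] 1.0007322506630574
```

View pics/top0.png

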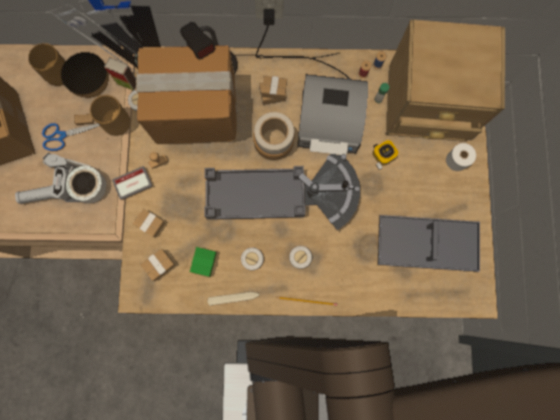

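View pics/scene0.png

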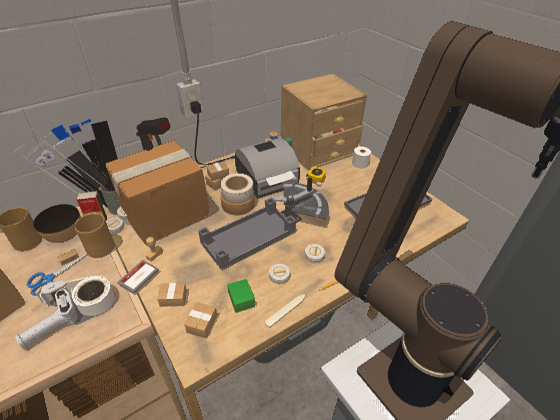

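Top view: two kraft boxes at (150,222) and (160,264), a possible third at (273,88), a green decoy at (203,262), and tins at (252,259) and (300,257). The station is at (256,194), the lever/fan at (335,190), and the upper tray at (429,243). I'll enlarge crops and measure.

```bash
python3 - <<'E'
from h import *
im,d=snap('top'); w=cloud('top',d); np.save('w0.npy',w); np.save('im0.npy',im)
b=cv2.cvtColor(im,cv2.COLOR_RGB2BGR)
a=cv2.resize(b[155:235,195:375],None,fx=4,fy=4,interpolation=cv2.INTER_CUBIC)
c=cv2.resize(b[205:285,130:210],None,fx=3.4,fy=3.4,interpolation=cv2.INTER_CUBIC); 
e=cv2.resize(b[65:145,235:315],None,fx=3.4,fy=3.4,interpolation=cv2.INTER_CUBIC)
o=np.zeros((320+272,720,3),np.uint8); o[:320]=a; o[320:,:272]=c; o[320:,272:544]=e
cv2.imwrite('pics/crop1.png',o)
for n,(u,v) in dict(boxA=(150,222),boxB=(160,264),boxC=(273,85),green=(203,262),t1=(252,259),t2=(300,257),cyl=(463,155),tray=(400,243),bar=(432,243),st=(256,194)).items():
    q=w[v-1:v+2,u-1:u+2].reshape(-1,3); print(n,np.nanmedian(q,0).round(4))
print('z>0.09 fan area'); 
E
```

```text
boxA [0.5284 0.3729 0.0369]
boxB [0.4129 0.3376 0.0359]
boxC [0.9223 0.0372 0.0761]
green [0.4197 0.2216 0.0382]
t1 [0.4313 0.0883 0.022 ]
t2 [ 0.4387 -0.0446  0.021 ]
cyl [ 0.7353 -0.5076  0.0332]
tray [ 0.4822 -0.3234  0.0172]
bar [ 0.4769 -0.3955  0.0808]
st [0.6202 0.0816 0.0064]
z>0.09 fan area
```

View pics/crop1.png

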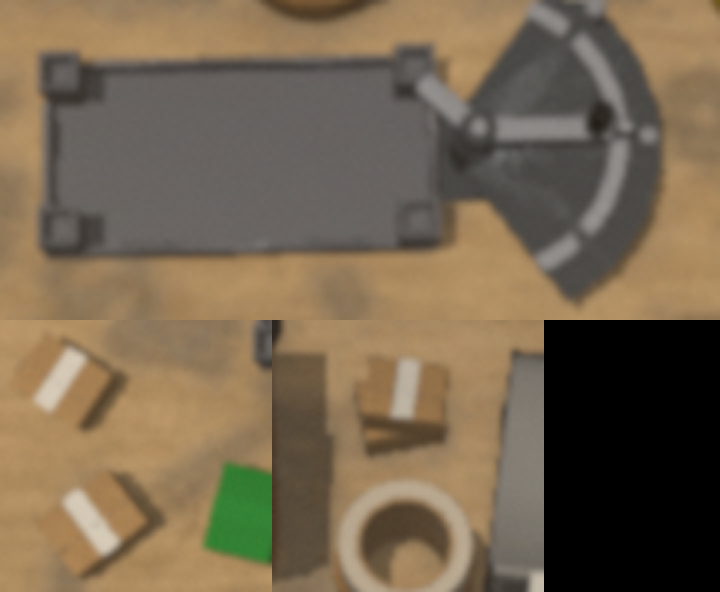

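The crop shows the lever in the middle (0.8) notch, with a bright round spot in line with it at crop (650,135) and another thing near (590,5). The object at (273,85) is about 76 mm high and looks like a pile. Next I'll check heights, sizes and the station pose.

```bash
python3 - <<'E'
from h import *
w=np.load('w0.npy'); im=np.load('im0.npy')
# boxes / tins via height mask components
z=w[...,2]; x=w[...,0]; y=w[...,1]
tbl=(x>0.3)&(x<1.0)&(y>-0.62)&(y<0.44)
m=(tbl&(z>0.012)&(z<0.2)).astype(np.uint8)
n,l,s,c=cv2.connectedComponentsWithStats(m,connectivity=4)
for i in range(1,n):
    if s[i,4]<60: continue
    k=l==i; zz=np.nanpercentile(z[k],90)
    top=k&(abs(z-zz)<0.008); P=w[top][:,:2].astype(np.float32)*1000
    r=cv2.minAreaRect(P); print(s[i,:4],s[i,4],'top',round(float(zz),3),'rect c',np.round(r[0],0),np.round(r[1],0),round(r[2],1), 'rgb',np.median(im[top],0))
# fan depth map around
print((z[150:232:3,340:366:2]*1000).astype(int))
print('posts'); k=tbl&(z>0.045)&(z<0.066)&(x>.5)&(x<.8)&(y>-.12)&(y<.25)
n,l,s,c=cv2.connectedComponentsWithStats(k.astype(np.uint8))
for i in range(1,n):
    if s[i,4]>15: q=w[l==i]; print(s[i],((q.max(0)+q.min(0))/2).round(4),np.median(q,0).round(4),(q.max(0)-q.min(0)).round(3))
b=cv2.cvtColor(snap('scene')[0],cv2.COLOR_RGB2BGR)
a=cv2.resize(b[150:270,190:350],None,fx=4.9,fy=4.9,interpolation=cv2.INTER_CUBIC); cv2.imwrite('pics/crop2.png',a)
E
```

```text
[143  39  18  11] 81 top 0.186 rect c [990. 361.] [23.  5.] 24.6 rgb [31. 26. 21.]
[375  41 119 100] 3329 top 0.185 rect c [ 837. -367.] [309. 153.] 46.4 rgb [84. 66. 44.]
[128  47  11  23] 120 top 0.14 rect c [985. 428.] [22. 31.] 77.4 rgb [43. 36. 31.]
[137  47 100  98] 2808 top 0.197 rect c [816. 220.] [149. 309.] 42.3 rgb [125.5  92.   55. ]
[359  63  13  14] 125 top 0.061 rect c [ 989. -231.] [21. 30.] 0.7 rgb [151.  115.5  74. ]
[204  69 164 162] 8615 top 0.134 rect c [ 768. -120.] [175. 284.] 82.9 rgb [129. 123. 114.]
[259  76  28  29] 637 top 0.079 rect c [921.  36.] [69. 55.] 83.9 rgb [148. 115.  76.]
[253 113  41  47] 1280 top 0.097 rect c [778.  34.] [108. 108.] 46.1 rgb [178. 159. 134.]
[372 140  27  27] 456 top 0.038 rect c [ 743. -287.] [57. 61.] 31.4 rgb [149. 113.  22.]
[446 144  30  27] 574 top 0.062 rect c [ 729. -500.] [64. 66.] 27.4 rgb [208. 197. 178.]
[148 152  19  17] 188 top 0.073 rect c [708. 366.] [25. 23.] 54.3 rgb [165.5 126.   81. ]
[129 166  23  30] 403 top 0.023 rect c [651. 423.] [67. 68.] 24.8 rgb [182. 171. 154.]
[133 209  31  29] 488 top 0.039 rect 
[... 8630 characters left out ...]
40  14   5  34] [ 0.7612 -0.0516  0.0556] [ 0.7598 -0.0514  0.0549] [0.008 0.037 0.02 ]
[311 156  18  29 246] [ 0.6781 -0.0962  0.0546] [ 0.6642 -0.106   0.0516] [0.079 0.047 0.019]
[293 166  11  11  67] [ 0.6768 -0.0363  0.0535] [ 0.6821 -0.0361  0.0533] [0.03  0.028 0.017]
[204 168  11  11  87] [0.6676 0.2128 0.0535] [0.6666 0.212  0.0536] [0.029 0.028 0.017]
[308 188  21  33 314] [ 0.5821 -0.0919  0.055 ] [ 0.5928 -0.1033  0.052 ] [0.087 0.056 0.02 ]
[295 205  10  11  65] [ 0.566  -0.0411  0.0533] [ 0.5649 -0.0422  0.0548] [0.029 0.025 0.015]
[204 207  11  11  74] [0.5572 0.2087 0.0545] [0.5587 0.2058 0.054 ] [0.028 0.028 0.018]<stdin>:14: RuntimeWarning: invalid value encountered in cast
```

View pics/crop2.png

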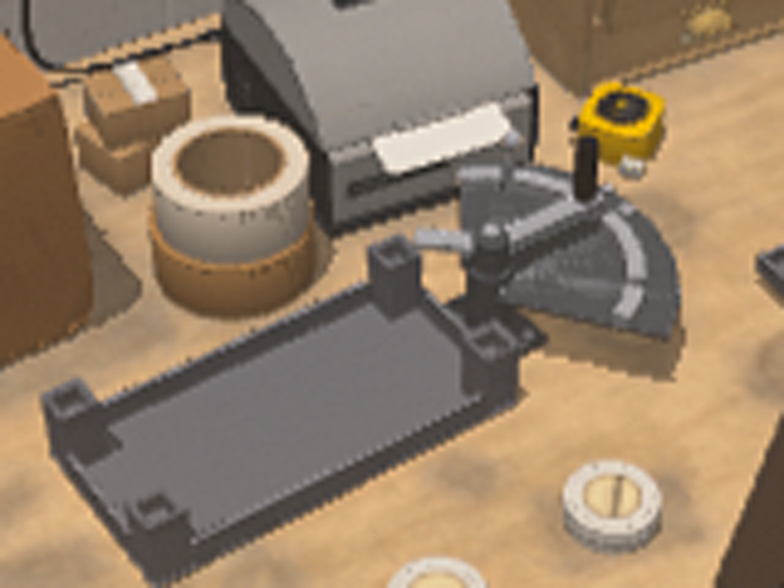

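```bash
cat >> h.py <<'E'
SO=np.array([.6169,.0860]); SY=.038
def S(x,y):
    c,s=np.cos(SY),np.sin(SY); return SO+np.array([c*x-s*y,s*x+c*y])
def hand(t,r=.08):
    a=-2.371+t; p=np.array([0,-.165])+r*np.array([np.cos(a),np.sin(a)]); return S(*p)
def to(*tg):
    s,p,Rm=st(); yaw=np.arctan2(Rm[1,0],Rm[0,0])
    print('t %.2f tcp'%s['time'],p.round(4),'yaw %.3f'%yaw,'F',np.round(s['contact_force'],1),'op %.3f'%s['opening'],'q',np.round(s['qpos'],2))
    for x,y,z,w in tg:
        d=np.array([x,y,z])-p; sl=Rm.T@d*100; t=yaw-w; t=(t+np.pi/2)%np.pi-np.pi/2
        print('slide',sl.round(2),'turn %.3f (or ±pi)'%t,'rows>=%.1f'%max(np.linalg.norm(d)/.05,abs(t)/.15))
E
python3 - <<'E'
from h import *
w=np.load('w0.npy')
for t in(.8,1.6):
    p=hand(t,.121); u,v=proj('top',[*p,.08]).round().astype(int); print(t,p,u,v,(w[v-3:v+4,u-3:u+4,2]*1000).round())
print(hand(.8),hand(0))
m=(w[...,2]>.11)&(w[...,2]<.145)&(w[...,0]<.7)&(w[...,0]>.55)&(w[...,1]<-.1)&(w[...,1]>-.22); print('handle',w[m].min(0),w[m].max(0),m.sum())
to((*hand(.8),.22,1.208))
E
```

```text
0.8 [ 0.62774076 -0.19979447] 358 187 [[49. 47. 51. 52. 52. -1. -2.]
 [49. 57. 45. 58. 54. -1.  2.]
 [52. 51. 54. 48. 56.  3. -4.]
 [56. 56. 55. 51. 46. -2. -4.]
 [53. 51. 50. nan 48. -3. -2.]
 [49. 53. 54. 56. 49. -1.  3.]
 [51. 52. 55. 57. 51. -2. -4.]]
1.6 [ 0.71309211 -0.15984224] 343 156 [[76. 79. 77. 77. 75. 74. 80.]
 [76. 74. 81. 78. 77. 76. -3.]
 [49. 81. 84. 81. 85. 78. -3.]
 [48. 80. 83. 84. 86. 79. -2.]
 [53. 80. 85. 79. 82. 84.  7.]
 [47. 72. 75. 81. 81. 74. -1.]
 [51. 58. 76. 80. 74. 53. 49.]]
[ 0.62619148 -0.15882375] [ 0.56792713 -0.13674617]
handle [ 0.61814967 -0.16501862  0.1131016 ] [ 0.63318533 -0.15074428  0.13790695] 37
t 0.20 tcp [ 0.187  -0.6481  0.2304] yaw 0.281 F [ 0.6  0.2 -0.9] op 1.002 q [-1.44  0.29  1.58  0.    1.28 -0.15]
slide [ 55.76 -34.84   1.11] turn -0.927 (or ±pi) rows>=13.2
```

The ball pin (z ≈ 84 mm at pixel (343,156)) marks the 1.6 notch; at 0.8 there is only the flat screw. The pile at the back is too thin to be box 2, so there are two boxes and two tins. First the lever.

```bash
python3 -m inch '[{"slide":[55.8,-34.8,1.1],"turn":-0.927,"grip":3},{"slide":[55.8,-34.8,1.1],"turn":-0.927,"grip":3},{"slide":[55.8,-34.8,1.1],"turn":-0.927,"grip":3},{"slide":[55.8,-34.8,1.1],"turn":-0.927,"grip":3},{"slide":[55.8,-34.8,1.1],"turn":-0.927,"grip":3},{"slide":[55.8,-34.8,1.1],"turn":-0.927,"grip":3},{"slide":[55.8,-34.8,1.1],"turn":-0.927,"grip":3},{"slide":[55.8,-34.8,1.1],"turn":-0.927,"grip":3},{"slide":[55.8,-34.8,1.1],"turn":-0.927,"grip":3},{"slide":[55.8,-34.8,1.1],"turn":-0.927,"grip":3},{"slide":[55.8,-34.8,1.1],"turn":-0.927,"grip":3},{"slide":[55.8,-34.8,1.1],"turn":-0.927,"grip":3},{"slide":[55.8,-34.8,1.1],"turn":-0.927,"grip":3},{"slide":[55.8,-34.8,1.1],"turn":-0.927,"grip":3},{"slide":[55.8,-34.8,1.1],"turn":-0.927,"grip":3},{"slide":[55.8,-34.8,1.1],"turn":-0.927,"grip":3}]' 30
python3 - <<'E'
from h import *
to((*hand(.8),.22,1.208),(*hand(.8),.098,1.208),(*hand(.4),.098,1.208),(*hand(0.0),.098,1.208),(*hand(0.05),.098,1.208))
E
```

```text
time: 1.8
eef_pos: [0.6262, -0.1602, 0.22]
tcp_rot: [0.823, 0.568, -0.0, -0.0]
contact_force: [0.4, -0.4, -0.9]
opening: 0.352
finger_force: 0.0
t 1.80 tcp [ 0.6262 -0.1602  0.22  ] yaw 1.207 F [ 0.4 -0.4 -0.9] op 0.352 q [-0.41  0.23  1.66 -0.    1.25 -0.04]
slide [ 0.13 -0.05 -0.  ] turn -0.001 (or ±pi) rows>=0.0
slide [ 0.13 -0.04 12.2 ] turn -0.001 (or ±pi) rows>=2.4
slide [-0.5  -3.15 12.2 ] turn -0.001 (or ±pi) rows>=2.5
slide [ 0.13 -6.27 12.2 ] turn -0.001 (or ±pi) rows>=2.7
slide [-0.02 -5.89 12.2 ] turn -0.001 (or ±pi) rows>=2.7
```

```bash
python3 -m inch '[{"slide":[0.1,-0.05,6],"turn":0,"grip":3},{"slide":[0.1,-0.05,10],"turn":0,"grip":3},{"slide":[0.1,-0.05,12.2],"turn":0,"grip":3},{"slide":[0.1,-0.05,12.2],"turn":0,"grip":3},{"slide":[-0.2,-0.8,12.2],"turn":0,"grip":3},{"slide":[-0.3,-1.6,12.2],"turn":0,"grip":3},{"slide":[-0.4,-2.4,12.2],"turn":0,"grip":3},{"slide":[-0.5,-3.1,12.2],"turn":0,"grip":3},{"slide":[-0.4,-3.9,12.2],"turn":0,"grip":3},{"slide":[-0.3,-4.7,12.2],"turn":0,"grip":3},{"slide":[-0.2,-5.4,12.2],"turn":0,"grip":3},{"slide":[0.1,-6.2,12.2],"turn":0,"grip":3},{"slide":[0.1,-6.5,12.2],"turn":0,"grip":3},{"slide":[0.1,-6.5,12.2],"turn":0,"grip":3},{"slide":[0.1,-6.2,12.2],"turn":0,"grip":3},{"slide":[0.1,-6.2,8],"turn":0,"grip":3},{"slide":[0.1,-6.2,3],"turn":0,"grip":4},{"slide":[0.1,-6.2,0],"turn":0,"grip":8}]'
python3 - <<'E'
from h import *
im,d=snap('top');w=cloud('top',d)
m=(w[...,2]>.11)&(w[...,2]<.14)&(w[...,0]<.72)&(w[...,0]>.5)&(w[...,1]<-.08)&(w[...,1]>-.22); print('z11-14',m.sum(),np.median(w[m],0))
im,d=snap('scene');w=cloud('scene',d)
m=(w[...,2]>.115)&(w[...,2]<.137)&(w[...,0]<.72)&(w[...,0]>.5)&(w[...,1]<-.08)&(w[...,1]>-.22); print(m.sum(),np.median(w[m],0))
to((.527,.377,.2,1.2))
cv2.imwrite('pics/s2.png',cv2.cvtColor(im,cv2.COLOR_RGB2BGR))
# box angles from scene/top w0
w=np.load('w0.npy'); z=w[...,2]
for nm,(u0,v0,a,b) in dict(A=(133,209,31,29),B=(140,249,35,32)).items():
    q=w[v0:v0+b,u0:u0+a].reshape(-1,3); zz=.037 if nm=='A' else .041
    q=q[abs(q[:,2]-zz)<.006][:,:2]; print(nm,len(q),q.mean(0)); r=cv2.minAreaRect((q*1000).astype(np.float32)); print(r, cv2.boxPoints(r).round().tolist())
E
```

```text
time: 3.6
eef_pos: [0.5709, -0.1373, 0.2245]
tcp_rot: [0.823, 0.568, 0.001, 0.002]
contact_force: [1.5, -0.6, 0.2]
opening: 0.622
finger_force: 0.0
z11-14 0 [nan nan nan]
33 [ 0.56661088 -0.13210846  0.12707237]
t 3.70 tcp [ 0.5728 -0.1381  0.2274] yaw 1.208 F [ 0.6  0.5 -0.3] op 0.791 q [-0.41  0.1   1.8   0.    1.23 -0.05]
slide [ 46.53 -22.6    2.43] turn 0.008 (or ±pi) rows>=10.4
A 417 [0.52748331 0.38087924]
((527.4555053710938, 380.783447265625), (69.99615478515625, 52.115264892578125), 59.267948150634766) [[487.0, 364.0], [532.0, 337.0], [568.0, 398.0], [523.0, 424.0]]
B 514 [0.41129097 0.34881782]
((411.138671875, 348.5302429199219), (57.360931396484375, 72.4210205078125), 38.38508224487305) [[366.0, 359.0], [411.0, 302.0], [456.0, 338.0], [411.0, 395.0]]
  return _methods._mean(a, axis=axis, dtype=dtype,
  ret = um.true_divide(
```

View pics/s2.png

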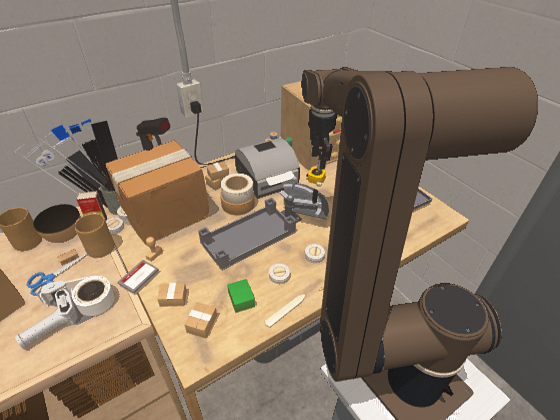

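Lever is free: its handle is at (0.567,-0.132), as predicted for 0 rad. Next is box A.

```bash
python3 - <<'E'
from h import *
to((.5275,.381,.13,1.035),(.5275,.381,.004,1.035))
E
```

```text
t 3.70 tcp [ 0.5728 -0.1381  0.2274] yaw 1.208 F [ 0.6  0.5 -0.3] op 0.791 q [-0.41  0.1   1.8   0.    1.23 -0.05]
slide [ 46.93 -22.78   9.43] turn 0.173 (or ±pi) rows>=10.6
slide [ 46.93 -22.94  22.03] turn 0.173 (or ±pi) rows>=11.3
```

```bash
python3 -m inch '[{"slide":[46.9,-22.7,9.4],"turn":0.173,"grip":8.4},{"slide":[46.9,-22.7,9.4],"turn":0.173,"grip":8.4},{"slide":[46.9,-22.7,9.4],"turn":0.173,"grip":8.4},{"slide":[46.9,-22.7,9.4],"turn":0.173,"grip":8.4},{"slide":[46.9,-22.7,9.4],"turn":0.173,"grip":8.4},{"slide":[46.9,-22.7,9.4],"turn":0.173,"grip":8.4},{"slide":[46.9,-22.7,9.4],"turn":0.173,"grip":8.4},{"slide":[46.9,-22.7,9.4],"turn":0.173,"grip":8.4},{"slide":[46.9,-22.7,9.4],"turn":0.173,"grip":8.4},{"slide":[46.9,-22.7,9.4],"turn":0.173,"grip":8.4},{"slide":[46.9,-22.7,9.4],"turn":0.173,"grip":8.4},{"slide":[46.9,-22.7,9.4],"turn":0.173,"grip":8.4},{"slide":[46.9,-22.7,9.4],"turn":0.173,"grip":8.4}]' 25
python3 - <<'E'
from h import *
to((.5275,.381,.003,1.035),(*S(0,.06),.12,1.609))
E
```

```text
time: 5.0
eef_pos: [0.5228, 0.3826, 0.1247]
tcp_rot: [0.869, 0.495, -0.001, 0.0]
contact_force: [-0.1, 0.2, 1.0]
opening: 0.984
finger_force: 0.0
t 5.00 tcp [0.5228 0.3826 0.1247] yaw 1.036 F [-0.1  0.2  1. ] op 0.984 q [ 0.48  0.33  1.73 -0.    1.09  1.01]
slide [ 0.13  0.5  12.17] turn 0.001 (or ±pi) rows>=2.4
slide [-15.69  19.95   0.48] turn -0.573 (or ±pi) rows>=5.1
```

```bash
python3 -m inch '[{"slide":[0.1,0.3,5],"turn":0,"grip":8.4},{"slide":[0.1,0.3,9],"turn":0,"grip":8.4},{"slide":[0.1,0.3,12.3],"turn":0,"grip":8.4},{"slide":[0.1,0.3,12.3],"turn":0,"grip":8.4},{"slide":[0.1,0.3,12.3],"turn":0,"grip":4},{"slide":[0.1,0.3,12.3],"turn":0,"grip":4},{"slide":[0.1,0.3,12.3],"turn":0,"grip":4},{"slide":[0.1,0.3,12.3],"turn":0,"grip":4},{"slide":[0.1,0.3,12.3],"turn":0,"grip":4},{"slide":[0.1,0.3,12.3],"turn":0,"grip":4}]' 25
python3 - <<'E'
from h import *
to((.5275,.381,.13,1.035))
E
```

```text
time: 6.0
eef_pos: [0.5288, 0.3826, 0.0066]
tcp_rot: [0.869, 0.495, 0.003, 0.0]
contact_force: [0.6, -2.2, 5.8]
opening: 0.608
finger_force: 27.9
t 6.00 tcp [0.5288 0.3826 0.0066] yaw 1.035 F [ 0.6 -2.2  5.8] op 0.608 q [ 0.47  0.49  1.75 -0.    0.89  1.01]
slide [-1.500e-01  1.000e-02 -1.234e+01] turn -0.000 (or ±pi) rows>=2.5
```

```bash
python3 -m inch '[{"slide":[0,0,-5],"turn":0,"grip":4},{"slide":[0,0,-10],"turn":0,"grip":4},{"slide":[0,0,-13],"turn":0,"grip":4},{"slide":[-16,19.5,-13],"turn":-0.574,"grip":4},{"slide":[-16,19.5,-13],"turn":-0.574,"grip":4},{"slide":[-16,19.5,-13],"turn":-0.574,"grip":4},{"slide":[-16,19.5,-13],"turn":-0.574,"grip":4},{"slide":[-16,19.5,-13],"turn":-0.574,"grip":4},{"slide":[-16,19.5,-13],"turn":-0.574,"grip":4},{"slide":[-16,19.5,-13],"turn":-0.574,"grip":4},{"slide":[-16,19.5,-13],"turn":-0.574,"grip":4}]'
python3 - <<'E'
from h import *
to((*S(0,.06),.013,1.609))
E
```

```text
time: 7.1
eef_pos: [0.6121, 0.1456, 0.1334]
tcp_rot: [0.693, 0.72, 0.0, -0.0]
contact_force: [1.0, 0.9, 0.1]
opening: 0.603
finger_force: 27.1
t 7.10 tcp [0.6121 0.1456 0.1334] yaw 1.609 F [1.  0.9 0.1] op 0.603 q [0.07 0.28 1.77 0.   1.09 0.03]
slide [ 0.02  0.26 12.04] turn -0.000 (or ±pi) rows>=2.4
```

```bash
python3 -m inch '[{"slide":[0,0.2,5],"turn":0,"grip":4},{"slide":[0,0.2,9],"turn":0,"grip":4},{"slide":[0,0.2,11],"turn":0,"grip":4},{"slide":[0,0.2,12.1],"turn":0,"grip":4},{"slide":[0,0.2,12.1],"turn":0,"grip":4},{"slide":[0,0.2,12.1],"turn":0,"grip":7},{"slide":[0,0.2,12.1],"turn":0,"grip":7},{"slide":[0,0.2,12.1],"turn":0,"grip":7},{"slide":[0,0.2,12.1],"turn":0,"grip":7},{"slide":[0,0.2,6],"turn":0,"grip":7},{"slide":[0,0.2,2],"turn":0,"grip":8},{"slide":[0,0.2,0],"turn":0,"grip":8.4},{"slide":[0,0.2,0],"turn":0,"grip":8.4}]'
python3 - <<'E'
from h import *
im,d=snap('top');w=cloud('top',d);z=w[...,2]
m=((w[...,0]>.33)&(w[...,0]<.5)&(w[...,1]>.28)&(w[...,1]<.42)&(z>.03)&(z<.055)).astype(np.uint8)
q=w[m>0][:,:2]; r=cv2.minAreaRect((q*1000).astype(np.float32)); print(r,cv2.boxPoints(r).round().tolist())
m=(w[...,0]>.55)&(w[...,0]<.68)&(w[...,1]>.0)&(w[...,1]<.2)&(z>.034)&(z<.052); print('in tray',m.sum(),np.median(w[m],0))
to((.4112,.3487,.13,2.24))
E
```

```text
time: 8.4
eef_pos: [0.6178, 0.1449, 0.139]
tcp_rot: [0.694, 0.72, 0.004, 0.003]
contact_force: [0.2, -0.6, 0.4]
opening: 0.983
finger_force: 0.0
((411.2746276855469, 348.5798034667969), (57.04236602783203, 72.25901794433594), 39.22344970703125) [[366.0, 359.0], [412.0, 303.0], [456.0, 339.0], [411.0, 395.0]]
in tray 0 [nan nan nan]
t 8.45 tcp [0.6159 0.1447 0.1357] yaw 1.609 F [ 0.2  0.9 -0.1] op 0.983 q [0.07 0.28 1.76 0.   1.09 0.03]
slide [ 21.16 -19.68   0.48] turn -0.631 (or ±pi) rows>=5.8
  return _methods._mean(a, axis=axis, dtype=dtype,
  ret = um.true_divide(
```

```bash
python3 -m inch '[{"slide":[21.1,-19.8,0.5],"turn":-0.631,"grip":8.4},{"slide":[21.1,-19.8,0.5],"turn":-0.631,"grip":8.4},{"slide":[21.1,-19.8,0.5],"turn":-0.631,"grip":8.4},{"slide":[21.1,-19.8,0.5],"turn":-0.631,"grip":8.4},{"slide":[21.1,-19.8,0.5],"turn":-0.631,"grip":8.4},{"slide":[21.1,-19.8,0.5],"turn":-0.631,"grip":8.4},{"slide":[21.1,-19.8,0.5],"turn":-0.631,"grip":8.4},{"slide":[21.1,-19.8,0.5],"turn":-0.631,"grip":8.4},{"slide":[21.1,-19.8,0.5],"turn":-0.631,"grip":8.4},{"slide":[21.1,-19.8,0.5],"turn":-0.631,"grip":8.4}]' 25
python3 - <<'E'
from h import *
im,d=snap('top');w=cloud('top',d);z=w[...,2]
m=(w[...,0]>.55)&(w[...,0]<.69)&(w[...,1]>.0)&(w[...,1]<.2)&(z>.034)&(z<.052); q=w[m][:,:2]; print('in tray',m.sum(), len(q) and cv2.minAreaRect((q*1000).astype(np.float32)))
to((.4112,.3487,.004,2.24))
E
```

```text
time: 9.45
eef_pos: [0.4094, 0.347, 0.1277]
tcp_rot: [0.437, 0.9, -0.0, -0.0]
contact_force: [-0.1, -0.0, -0.3]
opening: 0.986
finger_force: 0.0
in tray 463 ((617.1657104492188, 155.12261962890625), (129.3109893798828, 87.41322326660156), 1.028885006904602)
t 9.50 tcp [0.4095 0.3471 0.1279] yaw 2.238 F [-0.4 -0.6 -0.4] op 0.986 q [ 0.51  0.09  2.   -0.    1.05 -0.15]
slide [ 0.02  0.24 12.39] turn -0.002 (or ±pi) rows>=2.5
```

```bash
python3 -m inch '[{"slide":[0.1,0.2,5],"turn":0,"grip":8.4},{"slide":[0.1,0.2,9],"turn":0,"grip":8.4},{"slide":[0.1,0.2,12.2],"turn":0,"grip":8.4},{"slide":[0.1,0.2,12.2],"turn":0,"grip":8.4},{"slide":[0.1,0.2,12.2],"turn":0,"grip":4},{"slide":[0.1,0.2,12.2],"turn":0,"grip":4},{"slide":[0.1,0.2,12.2],"turn":0,"grip":4},{"slide":[0.1,0.2,12.2],"turn":0,"grip":4},{"slide":[0.1,0.2,12.2],"turn":0,"grip":4}]' 25
python3 - <<'E'
from h import *
to((*S(0,-.03),.14,1.609))
E
```

```text
time: 10.4
eef_pos: [0.4115, 0.351, 0.0088]
tcp_rot: [0.436, 0.9, 0.002, 0.001]
contact_force: [0.2, -0.2, 7.0]
opening: 0.649
finger_force: 28.8
t 10.40 tcp [0.4115 0.351  0.0088] yaw 2.240 F [ 0.2 -0.2  7. ] op 0.649 q [ 0.52  0.29  2.03 -0.    0.81 -0.15]
slide [-35.96  -2.04 -13.09] turn 0.631 (or ±pi) rows>=7.7
```

```bash
python3 -m inch '[{"slide":[0,0,-5],"turn":0,"grip":4},{"slide":[0,0,-10],"turn":0,"grip":4},{"slide":[0,0,-13],"turn":0,"grip":4},{"slide":[-36,-2.2,-13],"turn":0.631,"grip":4},{"slide":[-36,-2.2,-13],"turn":0.631,"grip":4},{"slide":[-36,-2.2,-13],"turn":0.631,"grip":4},{"slide":[-36,-2.2,-13],"turn":0.631,"grip":4},{"slide":[-36,-2.2,-13],"turn":0.631,"grip":4},{"slide":[-36,-2.2,-13],"turn":0.631,"grip":4},{"slide":[-36,-2.2,-13],"turn":0.631,"grip":4},{"slide":[-36,-2.2,-13],"turn":0.631,"grip":4},{"slide":[-36,-2.2,-13],"turn":0.631,"grip":4},{"slide":[-36,-2.2,-13],"turn":0.631,"grip":4},{"slide":[-36,-2.2,-13],"turn":0.631,"grip":4}]'
python3 - <<'E'
from h import *
to((*S(0,-.03),.0145,1.609))
E
```

```text
time: 11.8
eef_pos: [0.6145, 0.0557, 0.1361]
tcp_rot: [0.693, 0.721, -0.0, -0.001]
contact_force: [0.2, 0.7, 0.1]
opening: 0.649
finger_force: 28.1
t 11.80 tcp [0.6145 0.0557 0.1361] yaw 1.611 F [0.2 0.7 0.1] op 0.649 q [-0.07  0.25  1.8   0.    1.09 -0.11]
slide [1.000e-02 3.700e-01 1.216e+01] turn 0.002 (or ±pi) rows>=2.4
```

```bash
python3 -m inch '[{"slide":[0,0.2,5],"turn":0,"grip":4},{"slide":[0,0.2,9],"turn":0,"grip":4},{"slide":[0,0.2,11],"turn":0,"grip":4},{"slide":[0,0.2,12.1],"turn":0,"grip":4},{"slide":[0,0.2,12.1],"turn":0,"grip":4},{"slide":[0,0.2,12.1],"turn":0,"grip":7},{"slide":[0,0.2,12.1],"turn":0,"grip":7},{"slide":[0,0.2,12.1],"turn":0,"grip":7},{"slide":[0,0.2,12.1],"turn":0,"grip":7},{"slide":[0,0.2,6],"turn":0,"grip":7},{"slide":[0,0.2,2],"turn":0,"grip":7},{"slide":[0,0.2,-4],"turn":0,"grip":7},{"slide":[-35,-5,-8],"turn":0,"grip":7},{"slide":[-35,-5,-8],"turn":0,"grip":7},{"slide":[-35,-5,-8],"turn":0,"grip":7},{"slide":[-35,-5,-8],"turn":0,"grip":7},{"slide":[-35,-5,-8],"turn":0,"grip":7},{"slide":[-35,-5,-8],"turn":0,"grip":7},{"slide":[-35,-5,-8],"turn":0,"grip":7},{"slide":[-35,-5,-8],"turn":0,"grip":7}]'
python3 - <<'E'
from h import *
im,d=snap('top','top3.png');w=cloud('top',d);z=w[...,2]
b=cv2.cvtColor(im,cv2.COLOR_RGB2BGR); cv2.imwrite('pics/crop3.png',cv2.resize(b[150:280,190:390],None,fx=4,fy=4,interpolation=cv2.INTER_CUBIC))
w0=np.load('w0.npy');z=w0[...,2]
m=(w0[...,0]>.38)&(w0[...,0]<.58)&(w0[...,1]>-.56)&(w0[...,1]<-.24)
q=w0[m&(z>.014)&(z<.05)][:,:2]; r=cv2.minAreaRect((q*1000).astype(np.float32)); print('tray',r,cv2.boxPoints(r).tolist())
q=w0[m&(z>.065)&(z<.11)]; r=cv2.minAreaRect((q[:,:2]*1000).astype(np.float32)); print('bar',r,np.median(q,0),len(q)); 
p=q[:,:2]-q[:,:2].mean(0); U,s,V=np.linalg.svd(p); print(V[0],np.arctan(V[0,1]/V[0,0]))
to()
E
```

```text
time: 13.8
eef_pos: [0.5782, -0.3034, 0.2178]
tcp_rot: [0.696, 0.718, -0.0, 0.002]
contact_force: [-0.3, 2.0, -0.2]
opening: 0.821
finger_force: 0.0
tray ((482.32366943359375, -401.827392578125), (282.0376892089844, 141.20001220703125), 86.8144760131836) [[403.9964599609375, -538.7051391601562], [544.978271484375, -546.551513671875], [560.65087890625, -264.94964599609375], [419.6690673828125, -257.103271484375]]
bar ((482.64849853515625, -400.75225830078125), (14.339990615844727, 104.47064971923828), 87.08576202392578) [ 0.47921859 -0.39914275  0.08692369] 247
[-0.99872189  0.05054284] -0.05056438659273839
t 13.85 tcp [ 0.5783 -0.3019  0.2173] yaw 1.604 F [ 0.2 -1.3  0.3] op 0.822 q [-0.64  0.25  1.65 -0.    1.24 -0.67]
```

View pics/crop3.png

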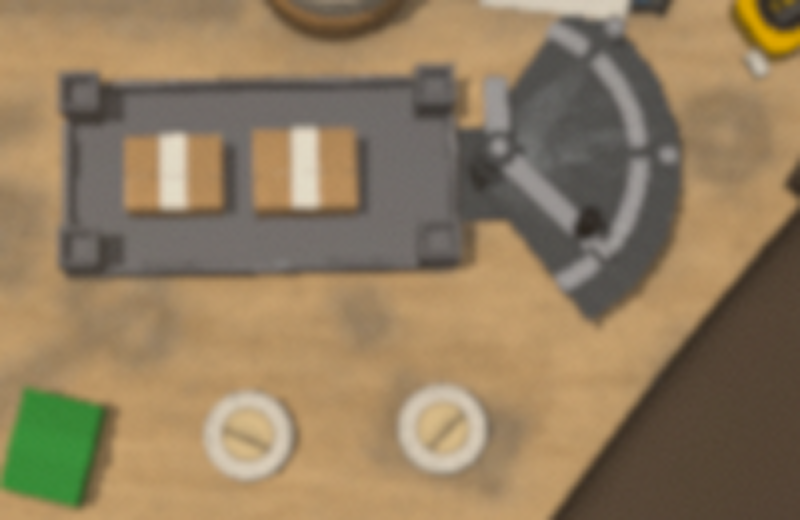

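Both boxes are in the tray, the lever is free, and the tins are untouched at about (248,435) and (442,428) in the crop. Next: refine the station pose and grip the upper tray.

```bash
python3 -m inch '[{"slide":[0,0,0],"turn":1.657,"grip":7},{"slide":[0,0,0],"turn":1.657,"grip":7},{"slide":[0,0,0],"turn":1.657,"grip":7},{"slide":[0,0,0],"turn":1.657,"grip":7},{"slide":[9.8,-9.9,0],"turn":1.657,"grip":5},{"slide":[-9.8,-9.9,0],"turn":1.657,"grip":5},{"slide":[-9.8,-9.9,0],"turn":1.657,"grip":5},{"slide":[-9.8,-9.9,0],"turn":1.657,"grip":5},{"slide":[-9.8,-9.9,0],"turn":1.657,"grip":5},{"slide":[-9.8,-9.9,0],"turn":1.657,"grip":5},{"slide":[-9.8,-9.9,0],"turn":1.657,"grip":5},{"slide":[-9.8,-9.9,0],"turn":1.657,"grip":5},{"slide":[-9.8,-9.9,0],"turn":1.657,"grip":5},{"slide":[-9.8,-9.9,0],"turn":1.657,"grip":5},{"slide":[-9.8,-9.9,0],"turn":1.657,"grip":5}]'
python3 - <<'E'
from h import *
C=[]
for k in range(4):
    im,d=snap('top'); C.append(cloud('top',d))
w=np.nanmedian(C,0); z=w[...,2]
reg=(w[...,0]>.5)&(w[...,0]<.74)&(w[...,1]>-.068)&(w[...,1]<.26)
m=reg&(z>.047)&(z<.065)
n,l,s,c=cv2.connectedComponentsWithStats(m.astype(np.uint8))
L=[]
for i in range(1,n):
    if s[i,4]>35:
        q=w[l==i]; r=cv2.minAreaRect((q[:,:2]*1000).astype(np.float32)); print(s[i,4],np.round(r[0],1),np.round(r[1],1),r[2],q[:,2].mean()); L.append(r[0])
q=w[reg&(z>.018)&(z<.035)]; r=cv2.minAreaRect((q[:,:2]*1000).astype(np.float32)); print('wall rect',r)
to((.4825,-.4013,.061,-.053))
E
```

```text
time: 15.35
eef_pos: [0.484, -0.3989, 0.2163]
tcp_rot: [1.0, -0.023, 0.0, -0.0]
contact_force: [-0.6, 0.2, 0.4]
opening: 0.587
finger_force: 0.0
65 [731.1  34.7] [73.5 15.9] 89.72981262207031 0.054434927881062085
73 [676.5 -36.4] [28.2 28.1] 1.0157946348190308 0.05429773292202838
81 [667.1 212.7] [28.2 27.8] 2.0481483936309814 0.05384069101480454
63 [566.3 -41. ] [26.2 25. ] 0.036582041531801224 0.054925490478431156
72 [557.  208.5] [26.8 27.3] 3.336613178253174 0.05402864874564106
wall rect ((643.3323364257812, 80.98818969726562), (192.682373046875, 291.2785949707031), 2.1089768409729004)
t 15.55 tcp [ 0.4838 -0.3993  0.2163] yaw -0.048 F [0.6 0.2 0.2] op 0.582 q [-0.85  0.2   1.71  0.    1.23  0.77]
slide [-0.12  0.21 15.53] turn 0.005 (or ±pi) rows>=3.1<stdin>:5: RuntimeWarning: All-NaN slice encountered
```

```bash
python3 -m inch '[{"slide":[-0.1,0.2,5],"turn":0.005,"grip":5},{"slide":[-0.1,0.2,10],"turn":0.005,"grip":5},{"slide":[-0.1,0.2,13],"turn":0.005,"grip":5},{"slide":[-0.1,0.2,15.4],"turn":0.005,"grip":5},{"slide":[-0.1,0.2,15.4],"turn":0.005,"grip":5},{"slide":[-0.1,0.2,15.4],"turn":0.005,"grip":0.5},{"slide":[-0.1,0.2,15.4],"turn":0.005,"grip":0.5},{"slide":[-0.1,0.2,15.4],"turn":0.005,"grip":0.5},{"slide":[-0.1,0.2,15.4],"turn":0.005,"grip":0.5},{"slide":[-0.1,0.2,15.4],"turn":0.005,"grip":0.5},{"slide":[-0.1,0.2,15.4],"turn":0.005,"grip":0.5},{"slide":[-0.1,0.2,15.4],"turn":0.005,"grip":0.5},{"slide":[-0.1,0.2,15.4],"turn":0.005,"grip":0.5}]' 100
python3 - <<'E'
from h import *
to((.4825,-.4013,.061,-.053))
E
```

```text
time: 16.85
eef_pos: [0.4839, -0.4027, 0.0652]
tcp_rot: [1.0, -0.027, 0.002, 0.002]
contact_force: [0.0, 0.3, 6.4]
opening: 0.14
finger_force: 99.0
t 16.85 tcp [ 0.4839 -0.4027  0.0652] yaw -0.053 F [0.  0.3 6.4] op 0.140 q [-0.86  0.37  1.8  -0.    0.97  0.77]
slide [-0.15 -0.13  0.42] turn -0.000 (or ±pi) rows>=0.1
```

```bash
sed -i 's/SO=.*/SO=np.array([.6167,.0860]); SY=.039/' h.py; python3 -m inch '[{"slide":[0,0,-4],"turn":0,"grip":0.5},{"slide":[0,0,-8],"turn":0,"grip":0.5},{"slide":[0,0,-12],"turn":0,"grip":0.5},{"slide":[0,0,-16],"turn":0,"grip":0.5},{"slide":[0,0,-17],"turn":0,"grip":0.5},{"slide":[1,-4,-17],"turn":-0.092,"grip":0.5},{"slide":[2,-8,-17],"turn":-0.092,"grip":0.5},{"slide":[3,-12,-17],"turn":-0.092,"grip":0.5},{"slide":[4,-16,-17],"turn":-0.092,"grip":0.5},{"slide":[5,-20,-17],"turn":-0.092,"grip":0.5},{"slide":[6,-24,-17],"turn":-0.092,"grip":0.5},{"slide":[7,-28,-17],"turn":-0.092,"grip":0.5},{"slide":[8,-32,-17],"turn":-0.092,"grip":0.5},{"slide":[9,-36,-17],"turn":-0.092,"grip":0.5},{"slide":[9.5,-40,-17],"turn":-0.092,"grip":0.5},{"slide":[10,-44,-17],"turn":-0.092,"grip":0.5},{"slide":[10.8,-47,-17],"turn":-0.092,"grip":0.5},{"slide":[10.8,-49.3,-17],"turn":-0.092,"grip":0.5},{"slide":[10.8,-49.3,-17],"turn":-0.092,"grip":0.5},{"slide":[10.8,-49.3,-17],"turn":-0.092,"grip":0.5}]' 110
python3 - <<'E'
from h import *
C=[];
for n in('top','scene'):
    im,d=snap(n); w=cloud(n,d); b=cv2.cvtColor(im,cv2.COLOR_RGB2BGR)
    if n=='top': cv2.imwrite('pics/crop4.png',np.vstack([cv2.resize(b[120:270,180:380],(800,600))])) ; np.save('w4.npy',w); np.save('im4.npy',im)
to((.4839+.1342,-.4027+.4873,.1866,.039))
E
```

```text
time: 18.85
eef_pos: [0.6155, 0.0856, 0.2295]
tcp_rot: [1.0, 0.02, -0.002, 0.0]
contact_force: [1.2, 0.1, -3.8]
opening: 0.139
finger_force: 108.5
t 18.95 tcp [0.616  0.0845 0.2306] yaw 0.038 F [ 0.3 -0.6 -4. ] op 0.139 q [-0.03  0.17  1.71 -0.    1.26  1.51]
slide [ 0.22 -0.    4.4 ] turn -0.001 (or ±pi) rows>=0.9
```

View pics/crop4.png

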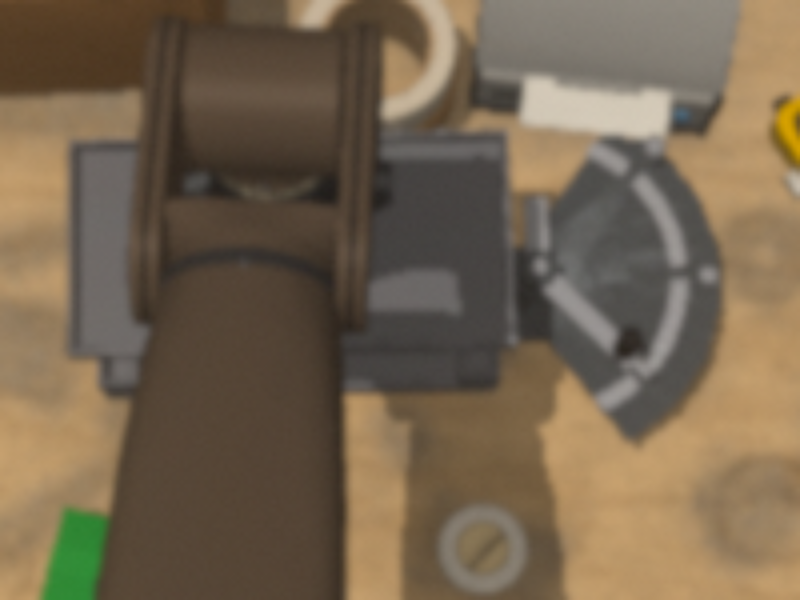

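```bash
python3 - <<'E'
from h import *
C=[]
for k in range(6):
    im,d=snap('top'); C.append(cloud('top',d))
w=np.nanmedian(C,0); z=w[...,2]
m=(w[...,0]>.48)&(w[...,0]<.75)&(w[...,1]>-.09)&(w[...,1]<.26)&(z>.17)&(z<.205)
n,l,s,c=cv2.connectedComponentsWithStats(m.astype(np.uint8)); print(s[1:][s[1:,4]>40])
q=w[m]; print(z[m].mean(), np.percentile(z[m],[5,50,95]))
r=cv2.minAreaRect((q[:,:2]*1000).astype(np.float32)); print(r)
# tilt
A=np.c_[q[:,:2],np.ones(len(q))]; f=m&(z<.189); A=np.c_[w[f][:,:2],np.ones(f.sum())]; print('plane',np.linalg.lstsq(A,z[f],rcond=None)[0])
print('handle want',S(0,0)); to((*S(0,0),.2,.039))
E
```

```text
[[ 266  152   43   56 1907]
 [ 197  154   21   56  915]]
0.18544944142351835 [0.18173796 0.1839892  0.19596996]
((614.7796630859375, 83.70933532714844), (140.556396484375, 279.55023193359375), 2.14745831489563)
plane [-0.00375851  0.00154978  0.18597689]
handle want [0.6167 0.086 ]
t 19.25 tcp [0.6168 0.0846 0.2324] yaw 0.038 F [-0.3  0.  -4.3] op 0.137 q [-0.03  0.17  1.71 -0.    1.26  1.51]
slide [-0.   -0.14  3.24] turn -0.001 (or ±pi) rows>=0.6<stdin>:5: RuntimeWarning: All-NaN slice encountered
```

```bash
python3 -m inch '[{"slide":[0.16,-0.1,4],"turn":0,"grip":0.5},{"slide":[0.16,-0.1,7],"turn":0,"grip":0.5},{"slide":[0.16,-0.1,9.5],"turn":0,"grip":0.5},{"slide":[0.16,-0.1,9.8],"turn":0,"grip":0.5},{"slide":[0.16,-0.1,9.8],"turn":0,"grip":0.5},{"slide":[0.16,-0.1,9.8],"turn":0,"grip":0.5},{"slide":[0.16,-0.1,9.8],"turn":0,"grip":0.5}]' 110
python3 - <<'E'
from h import *
C=[]
for k in range(6):
    im,d=snap('top'); C.append(cloud('top',d))
w=np.nanmedian(C,0); z=w[...,2]
s,p,Rm=st(); rz=p[2]-.0652+.03
m=(w[...,0]>.48)&(w[...,0]<.75)&(w[...,1]>-.09)&(w[...,1]<.26)&(z>rz-.022)&(z<rz+.01)
q=w[m]; print(rz,np.percentile(z[m],[5,50,95]))
r=cv2.minAreaRect((q[:,:2]*1000).astype(np.float32)); print(r)
to((*S(0,0),.107,.039))
E
```

```text
time: 19.95
eef_pos: [0.6199, 0.0863, 0.137]
tcp_rot: [1.0, 0.019, 0.002, 0.0]
contact_force: [0.4, -0.3, -3.8]
opening: 0.143
finger_force: 108.3
0.09961650691018682 [0.08475575 0.08842941 0.09962159]
((647.886474609375, 67.06489562988281), (198.9228973388672, 316.6108703613281), 2.17268443107605)
t 20.25 tcp [0.6185 0.0864 0.1348] yaw 0.039 F [ 0.4 -0.9 -4.6] op 0.136 q [-0.02  0.27  1.78 -0.    1.09  1.51]
slide [-0.18  0.03  2.78] turn -0.000 (or ±pi) rows>=0.6<stdin>:5: RuntimeWarning: All-NaN slice encountered
```

```bash
python3 - <<'E' 2>/dev/null
from h import *
C=[];P=[]
for k in range(8):
    im,d=snap('top'); C.append(cloud('top',d)); P.append(st()[1])
w=np.nanmedian(C,0); z=w[...,2]; p=np.mean(P,0); print('tcp mean',p)
rz=p[2]-.0652+.03
m=(w[...,0]>.48)&(w[...,0]<.75)&(w[...,1]>-.09)&(w[...,1]<.26)&(z>rz-.019)&(z<rz+.008)
n,l,s,c=cv2.connectedComponentsWithStats(m.astype(np.uint8),connectivity=4); 
q=[]
for i in range(1,n):
    if s[i,4]>300: print(s[i],w[l==i].min(0),w[l==i].max(0)); q.append(w[l==i])
q=np.vstack(q); print(cv2.minAreaRect((q[:,:2]*1000).astype(np.float32)))
E
```

```text
tcp mean [0.61826176 0.08635709 0.13434325]
[ 266  162   40   52 1680] [ 0.54791977 -0.05399654  0.08116413] [0.69029338 0.05071527 0.10211005]
[202 164  18  52 811] [0.5419884  0.17748002 0.08283676] [0.68162554 0.22642266 0.10126302]
((616.636474609375, 85.79292297363281), (140.51702880859375, 279.02105712890625), 2.112126350402832)
```

Tray centre is at (0.6166, 0.0858) and the station at (0.6167, 0.0860). Lowering.

```bash
python3 -m inch '[{"slide":[0,0,0.6],"turn":0,"grip":0.5},{"slide":[0,0,1.1],"turn":0,"grip":0.5},{"slide":[0,0,1.5],"turn":0,"grip":0.5},{"slide":[0,0,1.9],"turn":0,"grip":0.5},{"slide":[0,0,2.3],"turn":0,"grip":0.5},{"slide":[0,0,2.6],"turn":0,"grip":0.5},{"slide":[0,0,2.8],"turn":0,"grip":0.5},{"slide":[0,0,2.8],"turn":0,"grip":0.5},{"slide":[0,0,2.8],"turn":0,"grip":0.5}]' 110
```

```text
time: 21.55
eef_pos: [0.6187, 0.0864, 0.1072]
tcp_rot: [1.0, 0.019, 0.001, 0.0]
contact_force: [-2.9, -0.0, 0.6]
opening: 0.138
finger_force: 109.2
```

```bash
python3 -m inch '[{"slide":[0,0,0.2],"turn":0,"grip":0.5},{"slide":[0,0,0.2],"turn":0,"grip":0.5},{"slide":[0,0,0.2],"turn":0,"grip":4},{"slide":[0,0,0.2],"turn":0,"grip":4},{"slide":[0,0,0.2],"turn":0,"grip":4},{"slide":[0,0,0.2],"turn":0,"grip":4},{"slide":[0,0,-4],"turn":0,"grip":4},{"slide":[0,0,-9],"turn":0,"grip":4},{"slide":[-2,23,-12],"turn":0,"grip":3},{"slide":[-2,23,-12],"turn":0,"grip":3},{"slide":[-2,23,-12],"turn":0,"grip":3},{"slide":[-2,23,-12],"turn":0,"grip":3},{"slide":[-2,23,-12],"turn":0,"grip":3},{"slide":[-2,23,-12],"turn":0,"grip":3},{"slide":[-2,23,-12],"turn":0,"grip":3}]' 30
python3 - <<'E' 2>/dev/null
from h import *
C=[]
for k in range(4):
    im,d=snap('top'); C.append(cloud('top',d))
cv2.imwrite('pics/crop5.png',cv2.resize(cv2.cvtColor(im,cv2.COLOR_RGB2BGR)[120:270,180:380],(800,600)))
w=np.nanmedian(C,0); z=w[...,2]
m=(w[...,0]>.54)&(w[...,0]<.695)&(w[...,1]>-.058)&(w[...,1]<.235)
f=m&(z>.052)&(z<.068); print('floor z',np.median(z[f]),f.sum()); A=np.c_[w[f][:,:2],np.ones(f.sum())]; print(np.linalg.lstsq(A,z[f],rcond=None)[0])
q=w[m&(z>.052)&(z<.08)]; print(cv2.minAreaRect((q[:,:2]*1000).astype(np.float32)))
q=w[m&(z>.11)&(z<.14)]; print('bar',len(q),cv2.minAreaRect((q[:,:2]*1000).astype(np.float32)),np.median(q[:,2]))
to((*hand(0),.22,SY+np.pi/2-2.371+.8+1.571*0))
for t in (0,.4,.8,1.2,1.6): print(t,hand(t))
E
```

```text
time: 23.05
eef_pos: [0.6071, -0.1448, 0.2261]
tcp_rot: [1.0, 0.019, -0.0, -0.0]
contact_force: [0.6, -0.3, -0.4]
opening: 0.346
finger_force: 0.0
floor z 0.05941839108547814 4474
[0.00028826 0.00028877 0.05931959]
((617.667724609375, 85.78729248046875), (141.3414764404297, 279.2705383300781), 2.1473405361175537)
bar 209 ((616.9022216796875, 86.53346252441406), (102.76266479492188, 13.531234741210938), 1.3339834213256836) 0.1299263813636039
t 23.25 tcp [ 0.6072 -0.1427  0.2259] yaw 0.041 F [-0.2 -0.1 -0. ] op 0.353 q [-0.39  0.18  1.71  0.    1.25  1.14]
slide [-3.9  -0.75  0.59] turn 0.002 (or ±pi) rows>=0.8
0 [ 0.5679499  -0.13679503]
0.4 [ 0.59486133 -0.1537123 ]
0.8 [ 0.6262363  -0.15881433]
1.2 [ 0.65712138 -0.15129563]
1.6 [ 0.6826405  -0.13234323]
```

View pics/crop5.png

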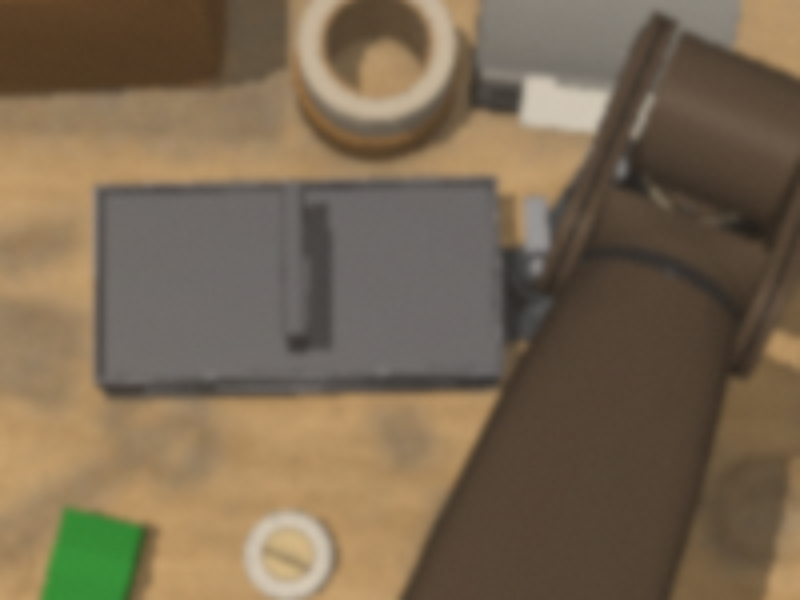

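Upper tray is seated: floor z 59.4 mm (60 expected), level, and centred within about 1 mm. Next, align over the lever handle.

```bash
python3 -m inch '[{"slide":[-3.9,-0.75,0.6],"turn":-0.769,"grip":3},{"slide":[-3.9,-0.75,0.6],"turn":-0.769,"grip":3},{"slide":[-3.9,-0.75,0.6],"turn":-0.769,"grip":3},{"slide":[-3.9,-0.75,0.6],"turn":-0.769,"grip":3},{"slide":[-3.9,-0.75,0.6],"turn":-0.769,"grip":3},{"slide":[-3.9,-0.75,0.6],"turn":-0.769,"grip":3},{"slide":[-3.9,-0.75,0.6],"turn":-0.769,"grip":3},{"slide":[-3.9,-0.75,0.6],"turn":-0.769,"grip":3},{"slide":[-3.9,-0.75,0.6],"turn":-0.769,"grip":3}]' 30
python3 - <<'E'
from h import *
to(*[(*hand(t),.098,.81+t) for t in np.arange(0,1.71,.1)])
E
```

```text
time: 24.15
eef_pos: [0.568, -0.138, 0.2203]
tcp_rot: [0.92, 0.393, -0.0, -0.0]
contact_force: [-0.7, 0.2, 0.6]
opening: 0.356
finger_force: 0.0
t 24.15 tcp [ 0.568  -0.138   0.2203] yaw 0.807 F [-0.7  0.2  0.6] op 0.356 q [-0.41  0.1   1.82  0.    1.23  0.35]
slide [ 0.08 -0.09 12.23] turn -0.003 (or ±pi) rows>=2.4
slide [ 0.13  0.71 12.23] turn -0.103 (or ±pi) rows>=2.4
slide [ 0.25  1.5  12.23] turn -0.203 (or ±pi) rows>=2.5
slide [ 0.45  2.28 12.23] turn -0.303 (or ±pi) rows>=2.5
slide [ 0.72  3.03 12.23] turn -0.403 (or ±pi) rows>=2.7
slide [ 1.07  3.75 12.23] turn -0.503 (or ±pi) rows>=3.4
slide [ 1.49  4.43 12.23] turn -0.603 (or ±pi) rows>=4.0
slide [ 1.98  5.06 12.23] turn -0.703 (or ±pi) rows>=4.7
slide [ 2.53  5.65 12.23] turn -0.803 (or ±pi) rows>=5.4
slide [ 3.13  6.17 12.23] turn -0.903 (or ±pi) rows>=6.0
slide [ 3.78  6.64 12.23] turn -1.003 (or ±pi) rows>=6.7
slide [ 4.48  7.03 12.23] turn -1.103 (or ±pi) rows>=7.4
slide [ 5.21  7.36 12.23] turn -1.203 (or ±pi) rows>=8.0
slide [ 5.97  7.61 12.23] turn -1.303 (or ±pi) rows>=8.7
slide [ 6.75  7.78 12.23] turn -1.403 (or ±pi) rows>=9.4
slide [ 7.54  7.87 12.23] turn -1.503 (or ±pi) rows>=10.0
slide [ 8.34  7.89 12.23] turn 1.538 (or ±pi) rows>=10.3
slide [ 9.14  7.82 12.23] turn 1.438 (or ±pi) rows>=9.6
```

```bash
python3 -m inch '[{"slide":[0.1,-0.1,6],"turn":0,"grip":3},{"slide":[0.1,-0.1,10],"turn":0,"grip":3},{"slide":[0.1,-0.1,12.2],"turn":0,"grip":3},{"slide":[0.1,0.7,12.2],"turn":-0.1,"grip":3},{"slide":[0.25,1.5,12.2],"turn":-0.2,"grip":3},{"slide":[0.45,2.3,12.2],"turn":-0.3,"grip":3},{"slide":[0.7,3.0,12.2],"turn":-0.4,"grip":3},{"slide":[1.05,3.75,12.2],"turn":-0.5,"grip":3},{"slide":[1.5,4.4,12.2],"turn":-0.6,"grip":3},{"slide":[2.0,5.05,12.2],"turn":-0.7,"grip":3},{"slide":[2.5,5.65,12.2],"turn":-0.8,"grip":3},{"slide":[3.1,6.2,12.2],"turn":-0.9,"grip":3},{"slide":[3.8,6.6,12.2],"turn":-1.0,"grip":3},{"slide":[4.5,7.0,12.2],"turn":-1.1,"grip":3},{"slide":[5.2,7.35,12.2],"turn":-1.2,"grip":3},{"slide":[6.0,7.6,12.2],"turn":-1.3,"grip":3},{"slide":[6.75,7.8,12.2],"turn":-1.4,"grip":3},{"slide":[7.5,7.85,12.2],"turn":-1.5,"grip":3},{"slide":[8.3,7.9,12.2],"turn":-1.6,"grip":3},{"slide":[8.5,7.9,12.2],"turn":-1.6,"grip":3}]' 30
python3 - <<'E'
from h import *
to((*hand(1.6),.098,2.41))
E
```

```text
time: 26.15
eef_pos: [0.6843, -0.131, 0.0983]
tcp_rot: [0.359, 0.933, 0.0, 0.0]
contact_force: [-0.2, -0.0, -0.2]
opening: 0.349
finger_force: 0.0
t 26.15 tcp [ 0.6843 -0.131   0.0983] yaw 2.407 F [-0.2 -0.  -0.2] op 0.349 q [-0.33  0.46  1.61  0.    1.08 -1.17]
slide [ 0.03 -0.21  0.03] turn -0.003 (or ±pi) rows>=0.0
```

```bash
python3 -m inch '[{"slide":[0,-0.2,-5],"turn":0,"grip":3},{"slide":[0,-0.2,-10],"turn":0,"grip":3},{"slide":[0,-0.2,-13],"turn":0,"grip":4},{"slide":[24.1,-10,-10],"turn":0.797,"grip":8.4},{"slide":[24.1,-10,-10],"turn":0.797,"grip":8.4},{"slide":[24.1,-10,-10],"turn":0.797,"grip":8.4},{"slide":[24.1,-10,-10],"turn":0.797,"grip":8.4},{"slide":[24.1,-10,-10],"turn":0.797,"grip":8.4},{"slide":[24.1,-10,-10],"turn":0.797,"grip":8.4},{"slide":[24.1,-10,-10],"turn":0.797,"grip":8.4},{"slide":[24.1,-10,-10],"turn":0.797,"grip":8.4},{"slide":[24.1,-10,-10],"turn":0.797,"grip":8.4},{"slide":[24.1,-10,-10],"turn":0.797,"grip":8.4}]' 30
python3 - <<'E' 2>/dev/null
from h import *
im,d=snap('top','top6.png');w=cloud('top',d);z=w[...,2]
m=(w[...,0]>.55)&(w[...,0]<.73)&(w[...,1]<-.1)&(w[...,1]>-.22)&(z>.11)&(z<.14); print('handle',m.sum(),w[m].min(0),w[m].max(0))
for x0 in (-.043,.09):
    k=(abs(w[...,1]-x0)<.06)&(w[...,0]>.36)&(w[...,0]<.53)&(z>.012)&(z<.04); q=w[k][:,:2]
    print('tin',k.sum(),len(q) and cv2.minEnclosingCircle((q*1000).astype(np.float32)))
to((.438,-.043,.0,1.61))
im,d=snap('scene','s6.png')
E
```

```text
time: 27.45
eef_pos: [0.439, -0.0449, 0.1988]
tcp_rot: [0.693, 0.721, 0.0, 0.0]
contact_force: [0.3, -0.9, -0.7]
opening: 0.98
finger_force: 0.0
handle 37 [ 0.67493726 -0.13967243  0.111661  ] [ 0.68751627 -0.12494175  0.13586265]
tin 67 ((438.19573974609375, -29.22071075439453), 19.06757926940918)
tin 387 ((431.95721435546875, 90.33642578125), 30.6352481842041)
t 27.50 tcp [ 0.4388 -0.0448  0.1986] yaw 1.610 F [ 0.4 -0.3  0.4] op 0.986 q [-0.33 -0.22  2.16  0.    1.2  -0.37]
slide [ 0.18 -0.08 19.86] turn 0.000 (or ±pi) rows>=4.0
```

View pics/top6.png

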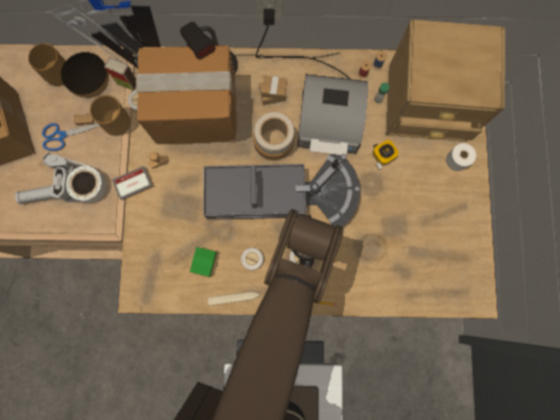

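Lever handle reads (0.682,-0.132), so it is in the pin's notch. In the top view the tray is seated and the second tin is at (252,259), still at (0.432,0.090). Now the tin under the gripper.

```bash
python3 -m inch '[{"slide":[0.15,-0.05,5],"turn":0,"grip":8.4},{"slide":[0.15,-0.05,10],"turn":0,"grip":8.4},{"slide":[0.15,-0.05,15],"turn":0,"grip":8.4},{"slide":[0.15,-0.05,18],"turn":0,"grip":8.4},{"slide":[0.15,-0.05,19.6],"turn":0,"grip":8.4},{"slide":[0.15,-0.05,19.6],"turn":0,"grip":8.4},{"slide":[0.15,-0.05,19.6],"turn":0,"grip":5},{"slide":[0.15,-0.05,19.6],"turn":0,"grip":5},{"slide":[0.15,-0.05,19.6],"turn":0,"grip":5},{"slide":[0.15,-0.05,19.6],"turn":0,"grip":5},{"slide":[0.15,-0.05,19.6],"turn":0,"grip":5}]' 30
python3 - <<'E'
from h import *
to((*S(0,-.072),.18,1.61))
E
```

```text
time: 28.65
eef_pos: [0.4389, -0.0434, 0.0039]
tcp_rot: [0.693, 0.721, 0.001, 0.002]
contact_force: [-0.2, -0.4, 6.3]
opening: 0.71
finger_force: 33.0
t 28.65 tcp [ 0.4389 -0.0434  0.0039] yaw 1.611 F [-0.2 -0.4  6.3] op 0.710 q [-0.33  0.11  2.27  0.    0.76 -0.37]
slide [  4.99  18.34 -17.55] turn 0.001 (or ±pi) rows>=5.2
```

```bash
python3 -m inch '[{"slide":[0,0,-5],"turn":0,"grip":5},{"slide":[0,0,-10],"turn":0,"grip":5},{"slide":[0,0,-14],"turn":0,"grip":5},{"slide":[5,18.3,-14],"turn":0,"grip":5},{"slide":[5,18.3,-14],"turn":0,"grip":5},{"slide":[5,18.3,-14],"turn":0,"grip":5},{"slide":[5,18.3,-14],"turn":0,"grip":5},{"slide":[5,18.3,-14],"turn":0,"grip":5},{"slide":[5,18.3,-14],"turn":0,"grip":5},{"slide":[5,18.3,-14],"turn":0,"grip":5},{"slide":[5,18.3,-14],"turn":0,"grip":5}]'
python3 - <<'E'
from h import *
to((*S(0,-.072),.065,1.61))
E
```

```text
time: 29.75
eef_pos: [0.6169, 0.0142, 0.1423]
tcp_rot: [0.693, 0.721, -0.0, -0.0]
contact_force: [0.2, 1.0, -0.5]
opening: 0.708
finger_force: 33.2
t 29.75 tcp [0.6169 0.0142 0.1423] yaw 1.610 F [ 0.2  1.  -0.5] op 0.708 q [-0.14  0.25  1.8  -0.    1.1  -0.18]
slide [-0.02  0.26  7.73] turn 0.000 (or ±pi) rows>=1.5
```

Lower, release, and go back over the second tin at (0.432, 0.090).

```bash
python3 -m inch '[{"slide":[0,0.1,4],"turn":0,"grip":5},{"slide":[0,0.1,6.5],"turn":0,"grip":5},{"slide":[0,0.1,7.6],"turn":0,"grip":5},{"slide":[0,0.1,7.8],"turn":0,"grip":5},{"slide":[0,0.1,7.8],"turn":0,"grip":5},{"slide":[0,0.1,7.8],"turn":0,"grip":7.6},{"slide":[0,0.1,7.8],"turn":0,"grip":7.6},{"slide":[0,0.1,7.8],"turn":0,"grip":7.6},{"slide":[0,0.1,7.8],"turn":0,"grip":7.6},{"slide":[0,0.1,4],"turn":0,"grip":7.6},{"slide":[0,0.1,-2],"turn":0,"grip":7.6},{"slide":[0,0.1,-3],"turn":0,"grip":8.4},{"slide":[8.3,-18.2,0],"turn":0,"grip":8.4},{"slide":[8.3,-18.2,0],"turn":0,"grip":8.4},{"slide":[8.3,-18.2,0],"turn":0,"grip":8.4},{"slide":[8.3,-18.2,0],"turn":0,"grip":8.4},{"slide":[8.3,-18.2,0],"turn":0,"grip":8.4},{"slide":[8.3,-18.2,0],"turn":0,"grip":8.4},{"slide":[8.3,-18.2,0],"turn":0,"grip":8.4},{"slide":[8.3,-18.2,0],"turn":0,"grip":8.4}]'
python3 - <<'E' 2>/dev/null
from h import *
im,d=snap('top');w=cloud('top',d);z=w[...,2]
m=(w[...,0]>.56)&(w[...,0]<.68)&(w[...,1]>-.04)&(w[...,1]<.06)&(z>.075)&(z<.09); q=w[m]; print(m.sum(), cv2.minEnclosingCircle((q[:,:2]*1000).astype(np.float32)),np.median(z[m]),'want',S(0,-.072))
k=(abs(w[...,1]-.09)<.06)&(w[...,0]>.36)&(w[...,0]<.53)&(z>.012)&(z<.03); q=w[k][:,:2]; print(k.sum(),q.min(0),q.max(0))
im,d=snap('scene');w=cloud('scene',d);z=w[...,2]
k=(abs(w[...,1]-.09)<.08)&(w[...,0]>.36)&(w[...,0]<.53)&(z>.012)&(z<.03); q=w[k][:,:2]; print('scene tin',k.sum(),q.min(0),q.max(0))
to((.432,.0905,.002,1.61))
E
```

```text
time: 31.75
eef_pos: [0.435, 0.0896, 0.1436]
tcp_rot: [0.693, 0.721, 0.001, 0.001]
contact_force: [0.3, -0.2, -0.2]
opening: 0.988
finger_force: 0.0
412 ((617.964111328125, 1.682114601135254), 40.47581100463867) 0.08146368520862102 want [0.61950729 0.01405475]
36 [0.41213027 0.06320213] [0.42930233 0.07711563]
scene tin 312 [0.40420973 0.06124336] [0.46493605 0.12145221]
t 31.85 tcp [0.4345 0.0897 0.1431] yaw 1.610 F [-0.1 -0.4  0.8] op 0.987 q [-0.03 -0.15  2.2  -0.    1.08 -0.07]
slide [ 0.1  -0.27 14.11] turn -0.000 (or ±pi) rows>=2.8
```

```bash
python3 -m inch '[{"slide":[0.1,-0.2,5],"turn":0,"grip":8.4},{"slide":[0.1,-0.2,10],"turn":0,"grip":8.4},{"slide":[0.1,-0.2,12.5],"turn":0,"grip":8.4},{"slide":[0.1,-0.2,14.1],"turn":0,"grip":8.4},{"slide":[0.1,-0.2,14.1],"turn":0,"grip":8.4},{"slide":[0.1,-0.2,14.1],"turn":0,"grip":5},{"slide":[0.1,-0.2,14.1],"turn":0,"grip":5},{"slide":[0.1,-0.2,14.1],"turn":0,"grip":5},{"slide":[0.1,-0.2,14.1],"turn":0,"grip":5},{"slide":[0.1,-0.2,14.1],"turn":0,"grip":5},{"slide":[0.1,-0.2,9],"turn":0,"grip":5},{"slide":[0.1,-0.2,4],"turn":0,"grip":5},{"slide":[0.1,-0.2,0],"turn":0,"grip":5},{"slide":[0.1,-0.2,0],"turn":0,"grip":5},{"slide":[0.1,-0.2,0],"turn":0,"grip":5}]' 30
python3 - <<'E'
from h import *
to((*S(0,.072),.15,1.61),(*S(0,.072),.065,1.61))
E
```

```text
time: 33.35
eef_pos: [0.4311, 0.0911, 0.1431]
tcp_rot: [0.693, 0.721, 0.001, 0.001]
contact_force: [-0.6, 0.3, -0.8]
opening: 0.707
finger_force: 33.2
t 33.35 tcp [0.4311 0.0911 0.1431] yaw 1.611 F [-0.6  0.3 -0.8] op 0.707 q [-0.02 -0.15  2.21  0.    1.08 -0.06]
slide [ 5.94 18.53 -0.65] turn 0.001 (or ±pi) rows>=3.9
slide [ 5.94 18.51  7.85] turn 0.001 (or ±pi) rows>=4.2
```

```bash
python3 -m inch '[{"slide":[5.9,18.5,0],"turn":0,"grip":5},{"slide":[5.9,18.5,0],"turn":0,"grip":5},{"slide":[5.9,18.5,0],"turn":0,"grip":5},{"slide":[5.9,18.5,0],"turn":0,"grip":5},{"slide":[5.9,18.5,0],"turn":0,"grip":5},{"slide":[5.9,18.5,0],"turn":0,"grip":5},{"slide":[5.9,18.5,0],"turn":0,"grip":5},{"slide":[5.9,18.5,4],"turn":0,"grip":5},{"slide":[5.9,18.5,6.5],"turn":0,"grip":5},{"slide":[5.9,18.5,7.7],"turn":0,"grip":5},{"slide":[5.9,18.5,7.8],"turn":0,"grip":5},{"slide":[5.9,18.5,7.8],"turn":0,"grip":5},{"slide":[5.9,18.5,7.8],"turn":0,"grip":7.6},{"slide":[5.9,18.5,7.8],"turn":0,"grip":7.6},{"slide":[5.9,18.5,7.8],"turn":0,"grip":7.6},{"slide":[5.9,18.5,7.8],"turn":0,"grip":7.6},{"slide":[5.9,18.5,4],"turn":0,"grip":7.6},{"slide":[5.9,18.5,-1],"turn":0,"grip":7.6},{"slide":[5.9,18.5,-6],"turn":0,"grip":7.6},{"slide":[5.9,18.5,-8],"turn":0,"grip":7.6}]'
python3 -m inch '[{"slide":[-40,-12,0],"turn":0,"grip":7.6},{"slide":[-40,-12,0],"turn":0,"grip":7.6},{"slide":[-40,-12,0],"turn":0,"grip":7.6},{"slide":[-40,-12,0],"turn":0,"grip":7.6},{"slide":[-40,-12,0],"turn":0,"grip":7.6},{"slide":[-40,-12,0],"turn":0,"grip":7.6},{"slide":[-40,-12,0],"turn":0,"grip":7.6},{"slide":[-40,-12,0],"turn":0,"grip":7.6},{"slide":[-40,-12,0],"turn":0,"grip":7.6},{"slide":[-40,-12,0],"turn":0,"grip":7.6},{"slide":[-40,-12,0],"turn":0,"grip":7.6}]'
python3 - <<'E' 2>/dev/null
from h import *
im,d=snap('top');w=cloud('top',d);z=w[...,2]
cv2.imwrite('pics/crop7.png',cv2.resize(cv2.cvtColor(im,cv2.COLOR_RGB2BGR)[130:280,180:380],(800,600)))
m=(w[...,0]>.54)&(w[...,0]<.695)&(w[...,1]>-.055)&(w[...,1]<.235)
f=m&(z>.052)&(z<.066); print('floor',np.median(z[f]))
q=w[m&(z>.11)&(z<.14)]; print('bar',cv2.minAreaRect((q[:,:2]*1000).astype(np.float32)),np.median(q[:,2]))
for s in(-1,1):
    c=S(0,.072*s); k=(np.hypot(w[...,0]-c[0],w[...,1]-c[1])<.045)&(z>.076)&(z<.09); q=w[k]; A=np.c_[q[:,:2],np.ones(len(q))]; print('tin',c,cv2.minEnclosingCircle((q[:,:2]*1000).astype(np.float32)),np.linalg.lstsq(A,q[:,2],rcond=None)[0])
m=(w[...,0]>.55)&(w[...,0]<.73)&(w[...,1]<-.1)&(w[...,1]>-.22)&(z>.11)&(z<.14); print('lever handle',(w[m].min(0)+w[m].max(0))/2,hand(1.6))
to()
E
```

```text
time: 35.35
eef_pos: [0.616, 0.1577, 0.2295]
tcp_rot: [0.693, 0.721, 0.004, 0.003]
contact_force: [0.2, -0.7, 0.4]
opening: 0.893
finger_force: 0.0
time: 36.45
eef_pos: [0.5096, -0.2465, 0.2222]
tcp_rot: [0.693, 0.721, 0.0, -0.0]
contact_force: [0.3, 0.4, -0.3]
opening: 0.893
finger_force: 0.0
floor 0.05928068865025693
bar ((617.4677734375, 86.48612213134766), (103.88744354248047, 13.60158634185791), 1.4686702489852905) 0.129679090517266
tin [0.61950729 0.01405475] ((617.9766235351562, 13.812559127807617), 44.27825927734375) [-0.01028388  0.00114365  0.08804156]
tin [0.61389271 0.15794525] ((612.3837890625, 155.9698486328125), 30.9478759765625) [0.00637095 0.01335312 0.07555123]
lever handle [ 0.68148452 -0.13219582  0.12447005] [ 0.6826405  -0.13234323]
t 36.50 tcp [ 0.5098 -0.2459  0.2222] yaw 1.612 F [-0.1  0.7 -0.7] op 0.886 q [-0.63  0.06  1.86  0.    1.23 -0.67]
```

View pics/crop7.png

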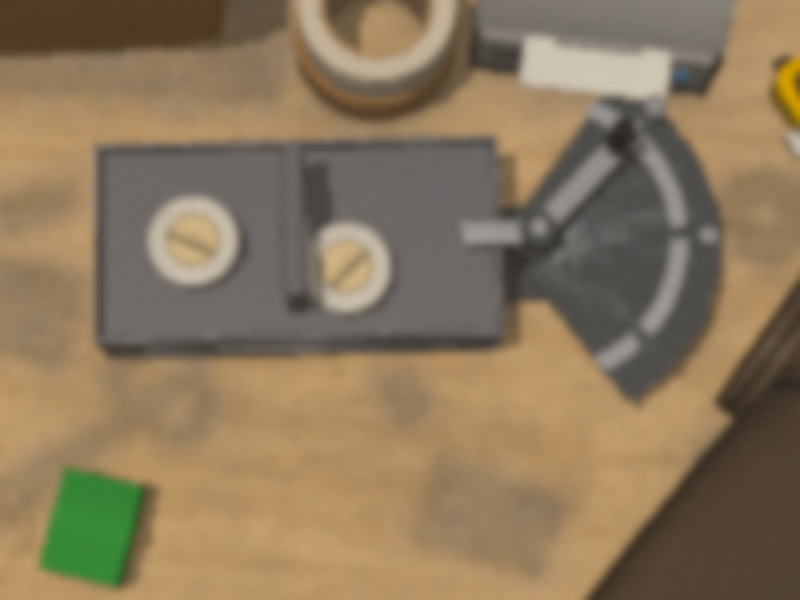

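The left tin sits flat at (193,240). The right one has been knocked toward the handle, to (350,267), so I'll check whether it is still flat on the floor. The lever nose is over the rim.

```bash
python3 - <<'E' 2>/dev/null
from h import *
C=[]
for k in range(4):
    im,d=snap('top'); C.append(cloud('top',d))
w=np.nanmedian(C,0); z=w[...,2]
c=ray('top',180+350/4,130+267/4,.082); print(c)
k=(np.hypot(w[...,0]-c[0],w[...,1]-c[1])<.028)&(z>.06)&(z<.1); q=w[k]; A=np.c_[q[:,:2],np.ones(len(q))]; print(k.sum(),np.percentile(q[:,2],[2,25,50,75,98]),np.linalg.lstsq(A,q[:,2],rcond=None)[0])
cc=np.cos(SY),np.sin(SY); dd=c[:2]-SO; print('in station',cc[0]*dd[0]+cc[1]*dd[1],-cc[1]*dd[0]+cc[0]*dd[1])
E
```

```text
[0.59532552 0.04727105 0.082     ]
322 [0.07420046 0.08009825 0.08134522 0.08235583 0.08470138] [0.02858984 0.04365384 0.06188338]
in station -0.022868268666549802 -0.03786610955046651
```

The tin is flat on the floor (top at 81 mm, tilt under 0.06 rad) and well inside the limits. Handing in.

```bash
python3 -c "
from plant import ctrl
print(ctrl.sign_off())"
```

```text
the job is handed in; nothing more can be done
None
```

The job is handed in, though sign-off returned no verdict: both kraft boxes are in the lower tray, the upper tray is seated, the lever is in the pin's notch (1.6 rad), and both tins lie flat, lid up, in the upper tray, one of them knocked up against the handle after I placed it but still inside the limits.

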